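Check the brake lever of the clay trolley's handle

ROBOT

A 7-joint arm with a two-finger parallel gripper is mounted at the origin on the work surface. World frame = base frame: x ahead of the robot, y to its left, z up, the work surface at z = 0. Lengths are in m, angles in rad, forces in N, time in s.
With the tool pointing down it reaches from about 0.425 to 1.025 m from the base axis. Payload 3.6 kg.
Tool frame: the origin (TCP) lies at the very end of the fingers, on their centre line; the grasp point (between the pads) lies 19 mm behind it (env.grip_depth is the distance from the TCP to the grasp point, in m); z points along the fingers, y is the line along which they close (so a half turn about z gives the same grasp; the last joint's range is limited). The gripper opens to 85 mm and grips with 20 to 120 N. Pads are 22 mm wide; open, the fingers measure 114 mm over their backs; the gripper's body (76 mm by 85 mm) begins 54 mm behind the grasp point. The pads swing forward as they close: fully open they stand 13 mm farther back than shut.
Start: joints at [-1.325, 0.591, 0.048, 1.609, -0.033, 0.943, -0.034], TCP at [0.242, 0.684, 0.231] pointing down, gripper open.
Joint ranges: [-2.69, 2.69], [-0.47, 2.24], [-1.27, 1.36], [0.19, 2.51], [-1.53, 4.68], [0.08, 2.07], [-3.09, 3.09]. Speed limits (rad/s): [2.57, 2.57, 3.14, 3.14, 3.14, 3.14, 3.14].

INTERFACE

Orientations are given as a unit quaternion [w, x, y, z].
In Python, from workcell import env, optics, order gives the robot as it stands.
- The arm moves only by the tool arm_command, never from a script. Its argument "rows" is a list of rows, each an object with "jaw": the finger opening in mm, from 0 to 85.4; "slide": the shift along the world's x, y, z in mm, a list of three; "turn": the turn about the world's z in rad. A call has 1 to 8 rows; each row is the pose to reach, as a shift and turn from the pose commanded when the call began; what a row does not reach only later rows make up. A row lasts 1/12 s, in which the tool goes at most 41.7 mm and 7.16 degrees, less where a joint would pass 70% of its speed; a pose out of reach is approached as far as the arm can. A call with a gripper value outside its range is refused whole. The fingers move at their own pace and stop on an object; the grip force is fixed at half the most. Time passes only in rows, so rows that repeat a pose let the fingers close. It gives the time, the measured TCP pose, the force, the opening and the grip force at its end, in the units of the state.
- env.read_state(): the state, without advancing time (a new reading comes with each control period).
- optics.read_camera(name): name is "side" or "top" or "wrist"; returns a dict with "color" (384x512x3 uint8, red, green, blue), "fx", "fy", "cx", "cy" (pixels), "R" (3x3) and "t" (3): a world point X has camera coordinates R X + t. Camera axes: x right, y down, z forward; pixel columns grow to the right and rows downward; lengths in m; the calibration is good to about 2 mm. A picture is of the moment at which its call begins. There is no depth.
- order.close_job(): hands the job in; it is judged then, once.
The state is a dict: "time": time; "q": joint angles; "dq": joint speeds; "tau": joint torques, N m; "tcp_pos": TCP position; "ee_rot": TCP orientation; "ft_force": force on the tool from outside, world axes, zero at the start; "moment": the same for the moment, N m; "width": finger opening in m; "gripper_force": force on a finger pad.
Only numpy, scipy, OpenCV 4.12 (cv2) and the standard library are available. Lean on these libraries where they do the work, as an engineer would, in place of code of your own. Each camera call takes 0.05 s, during which the arm holds its last target. There are 200 camera calls.

TASK

The brake handle of our clay trolley is clamped in the bench vice after an adjustment. With the outside of your fingers push its lever in towards the rubber grip as far as it will go and let it spring right back out, to settle the linkage; then push it all the way in again, without forcing it, and finish with your fingers still holding it there, stopped short of the grip, so that I can gauge the gap. Do not pinch the lever or lean on the bar or the vice, and leave everything else on the bench where it is.

Things in the scene. Friction and masses are not known exactly. Their poses are not given: they have to be found in the camera images.
- handle: brake handle held fast in the vice: a level metal tube, 28 mm thick, its axis 155 mm above the table, from y = -120 to 290 mm. Origin: on the tube's axis, within 20 mm of the middle of the jaws. y runs along the tube to the free end, z is up, the lever lies on the +x side. At y = 115 to 145 mm sits the dark clamp band with the lever's fork; black rubber grip, 34 mm thick, from y = 165 to 295 mm
- lever (a joint): hand lever of the handle in the vice. 0 = fully out (rest), 0.30 rad = in against its stop, the ball then about 14 mm clear of the rubber grip; positive swings the ball to the grip (the handle's -x). A spring returns it: at 100 mm from the pivot it takes about 1.5 N to start it and 5 N at the stop, where it becomes rigid
- lever_pivot (a point): the lever's upright pivot, at x = 42, y = 130 mm of the handle, at the height of the tube's axis. From it the lever, a level bare-metal blade 8 mm thick, 14 mm high and about 120 mm long, runs out beside the grip to an 18 mm ball
- lever_ball (a point): centre of the lever's ball end, 127 mm from the pivot; with the lever out it lies at x = 78, y = 252 mm of the handle, at the height of the tube's axis. Moves with the lever; about 38 mm of travel
- lever_face (a point): point on the outer face of the lever's blade (the side away from the grip), mid-height, 100 mm from the pivot and 28 mm short of the ball: push here in the handle's -x direction. With the lever out it is at x = 76.5, y = 224 mm of the handle; about 29 mm of travel to the stop. Around it and below it the space is free, but for things under 30 mm high on the table
- vice: blue bench vice on a plywood board, fixed to the bench; the board is 270 x 210 mm, the jaws' tops are 163 to 167 mm above the table, the screw and its cross bar stick out to its -x side by 175 mm. Origin: on the table below the middle of the jaws; same axes as the handle
- spare_handle: bystander: a second, like handle with its lever, lying loose on the table at the far side. Origin: on the table, below about the middle of the tube
- gauge: bystander: stepped hardwood gap gauge, 105 x 30 mm, 12 and 24 mm thick, flat on the table near the lever. Origin: centre of its underside
- wrench: bystander: steel wrench 160 mm long, flat on the table near the handle. Origin: centre of its underside
- bottle: bystander: amber oil bottle, 56 mm in diameter and 150 mm high. Origin: centre of its underside
- tub: bystander: open white plastic tub, 116 mm across and 115 mm high. Origin: centre of its underside
- cup: bystander: open terracotta cup, 80 mm across and 85 mm high. Origin: centre of its underside
- drill: bystander: grey cordless drill standing on its battery, about 210 mm high and 205 mm long. Origin: centre of its underside

How it is judged:
By the outcome, as a careful person would: the job done as asked, in the order asked, and still so for the second after the job is handed in, while the arm keeps its last pose, push and grip.
It also fails if it takes over 54 s, if anything falls off the work surface, if the arm or the gripper's body presses on something with over 40 N, if the wrist force passes 120 N, or if a joint passes its speed limit or range.

## Working session

There is one attempt and no reset: what is moved stays moved. The work goes in short steps, Python scripts to look and compute and a tool call to move; the robot and the scene stay as the last step left them, time stands still between calls to the robot, and variables do not carry over. Pictures are saved under pics/ and viewed, at most 10 in all, crops included, and the job is handed in when it is done.

Besides the shell and the picture viewer there is one more tool, called after "Call:" by a JSON object that holds its "fn" and its "kwargs", one argument or row to a line. arm_command: Moves the arm, as the interface text tells. Its arguments: {"type":"object","properties":{"rows":{"type":"array"}},"required":["rows"]}

```bash
mkdir -p pics; cat > h.py <<'E'
import numpy as np, cv2
from workcell import env, optics, order
def shot(n,f):
    c=optics.read_camera(n); cv2.imwrite(f'pics/{f}.png',c['color'][:,:,::-1]); np.savez(f'pics/{f}.npz',**c); return c
def ray(c,u,v):
    R=np.array(c['R']);t=np.array(c['t']); d=R.T@np.array([(u-c['cx'])/c['fx'],(v-c['cy'])/c['fy'],1]); return -R.T@t,d
def onz(c,u,v,z):
    o,d=ray(c,u,v); return o+d*(z-o[2])/d[2]
def proj(c,X):
    p=np.array(c['R'])@np.array(X)+np.array(c['t']); return c['fx']*p[0]/p[2]+c['cx'],c['fy']*p[1]/p[2]+c['cy']
E
python3 - <<'E'
from h import *
for n in('top','side'):
    c=shot(n,n+'1'); print(n,np.round(ray(c,256,192),2))
s=env.read_state(); print({k:np.round(v,3) for k,v in s.items()})
E
```

```text
top [[ 0.45  0.02  1.6 ]
 [ 0.1  -0.01 -1.  ]]
side [[-0.27 -0.81  0.89]
 [ 0.61  0.56 -0.57]]
{'time': np.float64(0.1), 'q': array([-1.324,  0.592,  0.048,  1.61 , -0.033,  0.943, -0.034]), 'dq': array([-0.   , -0.003, -0.   , -0.004,  0.001, -0.   ,  0.   ]), 'tau': array([ 5.0000e-03, -5.5000e+01,  1.5530e+00, -1.9883e+01,  1.0000e-02,
        4.0000e-03, -0.0000e+00]), 'tcp_pos': array([0.241, 0.683, 0.23 ]), 'ee_rot': array([-0.   ,  0.169,  0.986, -0.001]), 'ft_force': array([-0.121, -0.196, -0.802]), 'moment': array([ 0.04 , -0.026, -0.005]), 'gripper_force': np.float64(0.0), 'width': np.float64(0.085)}
```

View pics/top1.png

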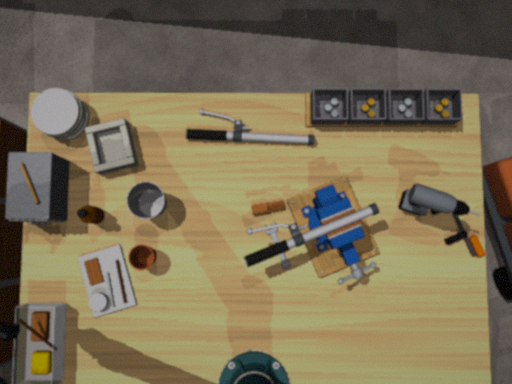

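View pics/side1.png

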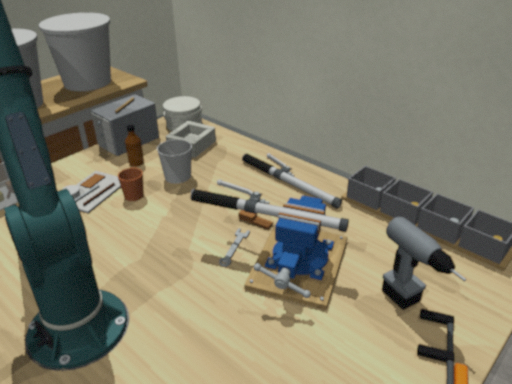

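The top view shows the handle running from (378,210) to the grip's free end at (247,260). The lever is on the far side, with its ball near (250,231). The gauge is at (267,208) and the wrench at about (280,245). The side view has the grip's end at (197,197) and the ball near (220,184).

```bash
python3 - <<'E'
from h import *
a=cv2.imread('pics/top1.png')[190:290,235:395]; b=cv2.imread('pics/side1.png')[170:270,185:345]
cv2.imwrite('pics/crop1.png',np.vstack([cv2.resize(x,None,fx=3,fy=3,interpolation=cv2.INTER_CUBIC) for x in(a,b)]))
c=dict(np.load('pics/top1.npz')); img=c['color']; hsv=cv2.cvtColor(img,cv2.COLOR_RGB2HSV)
# grip: black; tube: grey bright
roi=np.zeros(img.shape[:2],np.uint8); roi[190:290,235:395]=1
g=((hsv[...,2]<45)&(roi>0)).astype(np.uint8)
n,l,st,ce=cv2.connectedComponentsWithStats(g); k=1+np.argmax(st[1:,4]); ys,xs=np.where(l==k); print('grip',st[k],ce[k])
rect=cv2.minAreaRect(np.c_[xs,ys].astype(np.float32)); print(rect)
for p in cv2.boxPoints(rect): print(p,onz(c,*p,.155).round(3))
gr=((hsv[...,1]<50)&(hsv[...,2]>90)&(roi>0)).astype(np.uint8)
n,l,st,ce=cv2.connectedComponentsWithStats(gr)
for i in range(1,n):
    if st[i,4]>15:
        ys,xs=np.where(l==i); r=cv2.minAreaRect(np.c_[xs,ys].astype(np.float32)); print(st[i],np.round(r[0],1),np.round(r[1],1),r[2], [onz(c,*p,.155).round(3)[:2].tolist() for p in cv2.boxPoints(r)])
print('tcp px',proj(c,[.241,.683,.23]))
E
```

```text
grip [246 241  42  24 387] [266.73643411 252.66925065]
((266.539794921875, 252.59735107421875), (9.507891654968262, 42.196529388427734), 67.7509765625)
[245.21236 256.18585] [0.412 0.028 0.155]
[284.26724 240.20886] [ 0.458 -0.086  0.155]
[287.86725 249.00885] [ 0.433 -0.096  0.155]
[248.81235 264.98584] [0.386 0.018 0.155]
[321 205  32  17  67] [336.5 214. ] [ 3.6 34. ] 64.23066711425781 [[0.518, -0.192], [0.562, -0.283], [0.552, -0.287], [0.509, -0.197]]
[302 206  71  36 666] [337.2 223.4] [ 9.6 74.6] 67.2490234375 [[0.478, -0.135], [0.563, -0.338], [0.537, -0.348], [0.452, -0.145]]
[247 223  50  21 291] [272.5 233.1] [19.9 49. ] 75.96376037597656 [[0.489, 0.025], [0.525, -0.114], [0.468, -0.128], [0.433, 0.011]]
[298 225   9   5  22] [302.1 226.9] [2.7 8.5] 75.96376037597656 [[0.498, -0.125], [0.504, -0.149], [0.497, -0.151], [0.491, -0.127]]
[328 224  33  15  71] [343.9 231.2] [ 2.4 34.5] 68.19859313964844 [[0.47, -0.212], [0.507, -0.306], [0.501, -0.309], [0.463, -0.215]]
[286 238  10  11  72] [290.8 242.9] [8.9 8. ] 68.19859313964844 [[0.458, -0.089], [0.467, -0.111], [0.443, -0.121], [0.434, -0.099]]
[278 253   8   9  44] [282.3 256.6] [8.5 5.4] 63.43495178222656 [[0.418, -0.067], [0.425, -0.081], [0.403, -0.092], [0.396, -0.078]]
[338 262  38  22 257] [355.9 270.8] [15.5 40.5] 74.47589111328125 [[0.376, -0.231], [0.408, -0.345], [0.365, -0.356], [0.333, -0.242]]
tcp px (np.float64(4.683613411757648), np.float64(319.44464523795466))
```

View pics/crop1.png

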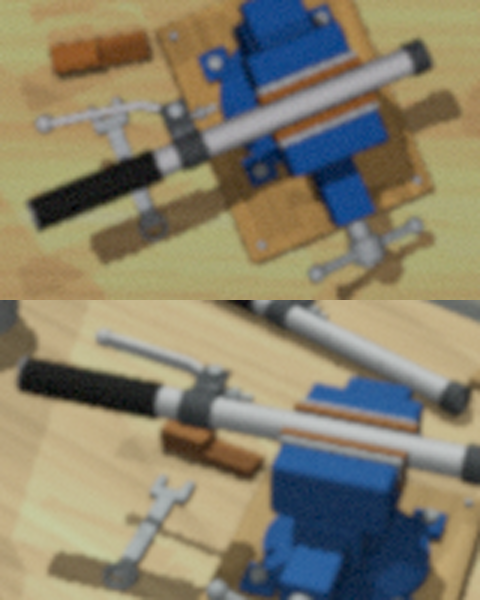

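The crop shows the ball at top (250,231.3) and side (219,182.7). The blade runs from there to the pivot at top (293.5,227). The wrench lies below the blade, flat on the table.

```bash
python3 - <<'E'
from h import *
t=dict(np.load('pics/top1.npz')); s=dict(np.load('pics/side1.npz'))
b=onz(t,250,231.3,.155); print('ball top',b,'side',onz(s,219,182.7,.155))
o1,d1=ray(t,250,231.3);o2,d2=ray(s,219,182.7)
k=np.linalg.lstsq(np.c_[d1,-d2],o2-o1,rcond=None)[0]; print('tri',o1+k[0]*d1,o2+k[1]*d2)
piv=onz(t,293.5,227,.16); print('pivot',piv,np.linalg.norm((b-piv)[:2]))
e=onz(t,247,260.6,.155); f=onz(t,235+428/3,190+54/3,.155); print('ends',e,f,np.linalg.norm(e-f))
y=(e-f)/np.linalg.norm(e-f); x=np.cross(y,[0,0,1]); org=(e-.295*y+f+.12*y)/2
print('y',y,'org',org, 'yaw',np.degrees(np.arctan2(y[1],y[0])))
for n,p in dict(ball=(.078,.252),face=(.0765,.224),piv=(.042,.13)).items(): print(n,org+x*p[0]+y*p[1])
E
```

```text
ball top [0.48397815 0.01428439 0.155     ] side [0.48630604 0.01380617 0.155     ]
tri [0.4839631  0.01428653 0.1557477 ] [0.48549826 0.01291917 0.15578249]
pivot [ 0.49672436 -0.11265562  0.16      ] 0.1275783405207333
ends [0.39892565 0.02281817 0.155     ] [ 0.55327141 -0.3609383   0.155     ] 0.4136322505303922
y [-0.37314729  0.92777211  0.        ] org [ 0.50874892 -0.25024012  0.155     ] yaw 111.90985048600884
ball [0.48708202 0.01266394 0.155     ]
face [ 0.49613849 -0.0138734   0.155     ]
piv [ 0.4992062  -0.11395756  0.155     ]
```

Call:
{"fn": "arm_command", "kwargs": {
  "rows": [
    {"jaw": 0, "slide": [7, -16, 2], "turn": -0.04},
    {"jaw": 0, "slide": [20, -44, 5], "turn": -0.1},
    {"jaw": 0, "slide": [35, -76, 10], "turn": -0.18},
    {"jaw": 0, "slide": [50, -109, 15], "turn": -0.26},
    {"jaw": 0, "slide": [65, -142, 20], "turn": -0.34},
    {"jaw": 0, "slide": [80, -175, 20], "turn": -0.42},
    {"jaw": 0, "slide": [95, -208, 20], "turn": -0.5},
    {"jaw": 0, "slide": [110, -240, 20], "turn": -0.58}
  ]
}}

```text
time: 0.77
tcp_pos: [0.3519, 0.4414, 0.2512]
ee_rot: [-0.0, 0.446, 0.895, -0.0]
ft_force: [-0.3, -0.2, 0.3]
width: 0.0003
gripper_force: 0.0
```

Call:
{"fn": "arm_command", "kwargs": {
  "rows": [
    {"jaw": 0, "slide": [15, -33, 0], "turn": -0.06},
    {"jaw": 0, "slide": [30, -66, 0], "turn": -0.12},
    {"jaw": 0, "slide": [45, -99, 0], "turn": -0.18},
    {"jaw": 0, "slide": [60, -132, 0], "turn": -0.24},
    {"jaw": 0, "slide": [75, -165, 0], "turn": -0.3},
    {"jaw": 0, "slide": [90, -198, 0], "turn": -0.34},
    {"jaw": 0, "slide": [104, -228, 0], "turn": -0.34},
    {"jaw": 0, "slide": [112, -246, 0], "turn": -0.34}
  ]
}}

```text
time: 1.43
tcp_pos: [0.4647, 0.1932, 0.2513]
ee_rot: [0.001, 0.591, 0.807, -0.001]
ft_force: [-0.3, -0.2, -0.6]
width: 0.0
gripper_force: 0.0
```

Call:
{"fn": "arm_command", "kwargs": {
  "rows": [
    {"jaw": 0, "slide": [12, -23, 0], "turn": 0},
    {"jaw": 0, "slide": [30, -56, 0], "turn": 0},
    {"jaw": 0, "slide": [48, -90, 0], "turn": 0},
    {"jaw": 0, "slide": [66, -124, 0], "turn": 0},
    {"jaw": 0, "slide": [82, -154, 0], "turn": 0},
    {"jaw": 0, "slide": [95, -178, 0], "turn": 0},
    {"jaw": 0, "slide": [100, -188, 0], "turn": 0},
    {"jaw": 0, "slide": [100, -188, 0], "turn": 0}
  ]
}}

```text
time: 2.1
tcp_pos: [0.5644, 0.0061, 0.2513]
ee_rot: [0.001, 0.591, 0.806, -0.001]
ft_force: [-0.2, 0.6, 0.2]
width: -0.0003
gripper_force: 0.0
```

Call:
{"fn": "arm_command", "kwargs": {
  "rows": [
    {"jaw": 0, "slide": [0, 0, -20], "turn": 0},
    {"jaw": 0, "slide": [0, 0, -45], "turn": 0},
    {"jaw": 0, "slide": [0, 0, -65], "turn": 0},
    {"jaw": 0, "slide": [0, 0, -85], "turn": 0},
    {"jaw": 0, "slide": [0, 0, -100], "turn": 0},
    {"jaw": 0, "slide": [0, 0, -110], "turn": 0},
    {"jaw": 0, "slide": [0, 0, -113], "turn": 0},
    {"jaw": 0, "slide": [0, 0, -113], "turn": 0}
  ]
}}

```text
time: 2.77
tcp_pos: [0.5628, 0.011, 0.1377]
ee_rot: [-0.001, 0.588, 0.809, -0.0]
ft_force: [-0.4, -0.4, 0.1]
width: -0.0002
gripper_force: 0.0
```

```bash
python3 - <<'E'
from h import *
ims=[]
for n in('side','wrist'):
    c=shot(n,n+'2'); ims.append(c['color'][:,:,::-1])
ims[0]=cv2.resize(ims[0][110:260,160:360],None,fx=2.56,fy=2.56,interpolation=cv2.INTER_CUBIC)[:384]
print(ims[0].shape)
cv2.imwrite('pics/two2.png',cv2.resize(np.hstack(ims),None,fx=.78,fy=.78))
print(env.read_state()['tcp_pos'])
E
```

```text
(384, 512, 3)
[0.5640311  0.01023167 0.13895983]
```

View pics/two2.png

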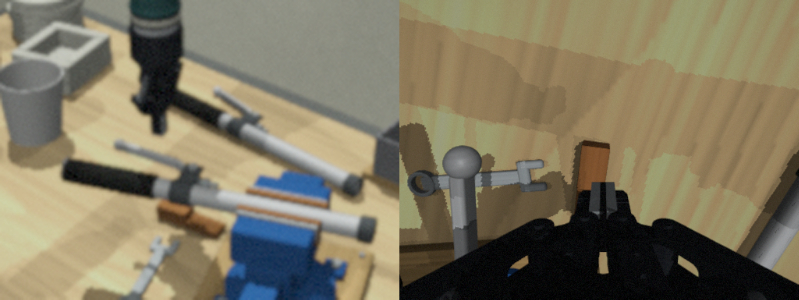

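The fingers hang free outside the blade. In the wrist view the fingertips are at (602,190), the ball is at (462,160), and the lever is on their left.

Call:
{"fn": "arm_command", "kwargs": {
  "rows": [
    {"jaw": 0, "slide": [-6, -2, 0], "turn": 0},
    {"jaw": 0, "slide": [-14, -5, 0], "turn": 0},
    {"jaw": 0, "slide": [-23, -9, 0], "turn": 0},
    {"jaw": 0, "slide": [-32, -13, 0], "turn": 0},
    {"jaw": 0, "slide": [-39, -16, 0], "turn": 0},
    {"jaw": 0, "slide": [-44, -18, 0], "turn": 0},
    {"jaw": 0, "slide": [-46, -19, 0], "turn": 0},
    {"jaw": 0, "slide": [-46, -19, 0], "turn": 0}
  ]
}}

```text
time: 3.53
tcp_pos: [0.5169, -0.0098, 0.1384]
ee_rot: [-0.0, 0.589, 0.808, -0.0]
ft_force: [1.2, -0.1, -0.0]
width: 0.0001
gripper_force: 0.0
```

Call:
{"fn": "arm_command", "kwargs": {
  "rows": [
    {"jaw": 0, "slide": [-2, 0, 0], "turn": 0},
    {"jaw": 0, "slide": [-4, 0, 0], "turn": 0},
    {"jaw": 0, "slide": [-6, 0, 0], "turn": 0},
    {"jaw": 0, "slide": [-8, -1, 0], "turn": 0},
    {"jaw": 0, "slide": [-10, -1, 0], "turn": 0},
    {"jaw": 0, "slide": [-12, -1, 0], "turn": 0},
    {"jaw": 0, "slide": [-14, -1, 0], "turn": 0},
    {"jaw": 0, "slide": [-14, -1, 0], "turn": 0}
  ]
}}

```text
time: 4.2
tcp_pos: [0.5039, -0.0106, 0.1384]
ee_rot: [0.0, 0.589, 0.808, 0.0]
ft_force: [2.5, -0.1, -0.3]
width: 0.0004
gripper_force: 0.9
```

Call:
{"fn": "arm_command", "kwargs": {
  "rows": [
    {"jaw": 0, "slide": [-2, 0, 0], "turn": 0},
    {"jaw": 0, "slide": [-4, -1, 0], "turn": 0},
    {"jaw": 0, "slide": [-6, -1, 0], "turn": 0},
    {"jaw": 0, "slide": [-8, -1, 0], "turn": 0},
    {"jaw": 0, "slide": [-10, -1, 0], "turn": 0},
    {"jaw": 0, "slide": [-12, -2, 0], "turn": 0},
    {"jaw": 0, "slide": [-12, -2, 0], "turn": 0}
  ]
}}

```text
time: 4.78
tcp_pos: [0.4916, -0.0123, 0.1385]
ee_rot: [0.0, 0.589, 0.808, 0.0]
ft_force: [3.2, 1.4, 0.3]
width: -0.0004
gripper_force: 1.9
```

Call:
{"fn": "arm_command", "kwargs": {
  "rows": [
    {"jaw": 0, "slide": [-1, 0, 0], "turn": 0},
    {"jaw": 0, "slide": [-2, 0, 0], "turn": 0},
    {"jaw": 0, "slide": [-3, -1, 0], "turn": 0},
    {"jaw": 0, "slide": [-3, -1, 0], "turn": 0},
    {"jaw": 0, "slide": [-3, -1, 0], "turn": 0}
  ]
}}

```text
time: 5.2
tcp_pos: [0.4887, -0.013, 0.1384]
ee_rot: [-0.0, 0.589, 0.808, 0.0]
ft_force: [4.7, 2.0, 1.7]
width: -0.0001
gripper_force: 2.2
```

Call:
{"fn": "arm_command", "kwargs": {
  "rows": [
    {"jaw": 0, "slide": [-1, 0, 0], "turn": 0},
    {"jaw": 0, "slide": [-2, -1, 0], "turn": 0},
    {"jaw": 0, "slide": [-2, -1, 0], "turn": 0},
    {"jaw": 0, "slide": [-2, -1, 0], "turn": 0}
  ]
}}

```text
time: 5.53
tcp_pos: [0.4865, -0.0136, 0.1384]
ee_rot: [-0.0, 0.589, 0.808, 0.0]
ft_force: [3.4, 4.1, 1.0]
width: 0.0001
gripper_force: 2.5
```

Call:
{"fn": "arm_command", "kwargs": {
  "rows": [
    {"jaw": 0, "slide": [-0.5, 0, 0], "turn": 0},
    {"jaw": 0, "slide": [-1, 0, 0], "turn": 0},
    {"jaw": 0, "slide": [-1, 0, 0], "turn": 0},
    {"jaw": 0, "slide": [-1, 0, 0], "turn": 0}
  ]
}}

```text
time: 5.87
tcp_pos: [0.4857, -0.0138, 0.1384]
ee_rot: [-0.0, 0.589, 0.808, 0.0]
ft_force: [3.9, 2.7, 0.6]
width: 0.0002
gripper_force: 2.5
```

Call:
{"fn": "arm_command", "kwargs": {
  "rows": [
    {"jaw": 0, "slide": [-0.5, 0, 0], "turn": 0},
    {"jaw": 0, "slide": [-1, 0, 0], "turn": 0},
    {"jaw": 0, "slide": [-1, 0, 0], "turn": 0},
    {"jaw": 0, "slide": [-1, 0, 0], "turn": 0}
  ]
}}

```text
time: 6.2
tcp_pos: [0.4849, -0.014, 0.1384]
ee_rot: [0.0, 0.589, 0.808, 0.0]
ft_force: [3.9, 3.0, 0.6]
width: -0.0003
gripper_force: 2.5
```

```bash
python3 - <<'E'
from h import *
c=shot('side','side3'); t=shot('top','top3'); 
a=t['color'][190:290,235:335,::-1]; b=c['color'][150:250,185:285,::-1]
cv2.imwrite('pics/two3.png',np.hstack([cv2.resize(x,None,fx=4,fy=4,interpolation=cv2.INTER_CUBIC) for x in(a,b)]))
piv=np.array([.498,-.1135,.155]); yaw=np.radians(111.9)
for lab,th in(('in',.3),('out',0)):
    v=np.array([.036,.122]); ca,sa=np.cos(th),np.sin(th); v=np.array([ca*v[0]-sa*v[1],sa*v[0]+ca*v[1]])
    y=np.array([-.373,.928]);x=np.array([.928,.373]); p=np.r_[piv[:2]+x*v[0]+y*v[1],.155]
    print(lab,p,np.subtract(proj(t,p),[235,190])*4,np.subtract(proj(c,p),[185,150])*4+[400,0])
for _ in range(1): s=env.read_state(); print(s['ft_force'],s['tcp_pos'],s['gripper_force'])
E
```

```text
in [0.44901648 0.00391243 0.155     ] [ 74.09779474 213.26280936] [507.06165535 158.65591079]
out [0.485902 0.013144 0.155   ] [ 61.56439563 162.56787175] [536.24929225 131.38133537]
[3.83705583 2.83655828 0.35695494] [ 0.48490938 -0.01401375  0.1384118 ] 2.5180145917693153
```

View pics/two3.png

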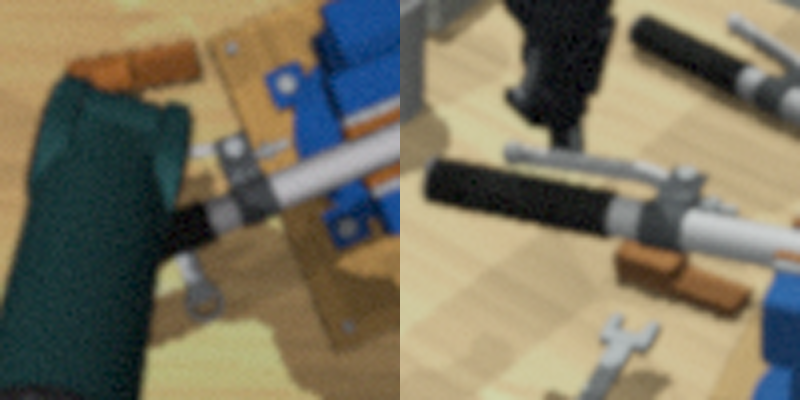

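The side view shows the ball at (512,152) in the crop. It would be at (507,159) at the stop and was at (536,131) at rest, so the lever is about 80–85% in. I'll continue in small steps.

Call:
{"fn": "arm_command", "kwargs": {
  "rows": [
    {"jaw": 0, "slide": [-1, 0, 0], "turn": 0},
    {"jaw": 0, "slide": [-2, -0.5, 0], "turn": 0},
    {"jaw": 0, "slide": [-2, -0.5, 0], "turn": 0},
    {"jaw": 0, "slide": [-2, -0.5, 0], "turn": 0}
  ]
}}

```text
time: 6.63
tcp_pos: [0.483, -0.0146, 0.1384]
ee_rot: [0.0, 0.589, 0.808, 0.0]
ft_force: [4.3, 3.0, 0.2]
width: 0.0001
gripper_force: 2.6
```

Call:
{"fn": "arm_command", "kwargs": {
  "rows": [
    {"jaw": 0, "slide": [-0.5, 0, 0], "turn": 0},
    {"jaw": 0, "slide": [-1, 0, 0], "turn": 0},
    {"jaw": 0, "slide": [-1, 0, 0], "turn": 0},
    {"jaw": 0, "slide": [-1, 0, 0], "turn": 0}
  ]
}}

```text
time: 6.97
tcp_pos: [0.4823, -0.0148, 0.1384]
ee_rot: [0.001, 0.589, 0.808, 0.0]
ft_force: [4.1, 2.6, -0.4]
width: -0.0002
gripper_force: 2.6
```

Call:
{"fn": "arm_command", "kwargs": {
  "rows": [
    {"jaw": 0, "slide": [-0.5, 0, 0], "turn": 0},
    {"jaw": 0, "slide": [-1, 0, 0], "turn": 0},
    {"jaw": 0, "slide": [-1, 0, 0], "turn": 0},
    {"jaw": 0, "slide": [-1, 0, 0], "turn": 0}
  ]
}}

```text
time: 7.3
tcp_pos: [0.4815, -0.015, 0.1385]
ee_rot: [0.001, 0.589, 0.808, 0.0]
ft_force: [4.5, 1.7, 0.5]
width: -0.0002
gripper_force: 2.6
```

Call:
{"fn": "arm_command", "kwargs": {
  "rows": [
    {"jaw": 0, "slide": [-0.5, 0, 0], "turn": 0},
    {"jaw": 0, "slide": [-1, 0, 0], "turn": 0},
    {"jaw": 0, "slide": [-1, 0, 0], "turn": 0},
    {"jaw": 0, "slide": [-1, 0, 0], "turn": 0}
  ]
}}

```text
time: 7.63
tcp_pos: [0.4807, -0.0152, 0.1385]
ee_rot: [0.001, 0.589, 0.808, 0.0]
ft_force: [5.6, 1.5, 0.3]
width: -0.0003
gripper_force: 2.6
```

Call:
{"fn": "arm_command", "kwargs": {
  "rows": [
    {"jaw": 0, "slide": [-0.5, 0, 0], "turn": 0},
    {"jaw": 0, "slide": [-1, 0, 0], "turn": 0},
    {"jaw": 0, "slide": [-1, 0, 0], "turn": 0},
    {"jaw": 0, "slide": [-1, 0, 0], "turn": 0}
  ]
}}

```text
time: 7.97
tcp_pos: [0.4806, -0.0153, 0.1386]
ee_rot: [0.002, 0.589, 0.808, 0.001]
ft_force: [6.3, 1.7, -2.1]
width: -0.0003
gripper_force: 3.1
```

Call:
{"fn": "arm_command", "kwargs": {
  "rows": [
    {"jaw": 0, "slide": [-0.5, 0, 0], "turn": 0},
    {"jaw": 0, "slide": [-1, 0, 0], "turn": 0},
    {"jaw": 0, "slide": [-1, 0, 0], "turn": 0},
    {"jaw": 0, "slide": [-1, 0, 0], "turn": 0}
  ]
}}

```text
time: 8.3
tcp_pos: [0.4806, -0.0153, 0.1387]
ee_rot: [0.003, 0.589, 0.808, 0.001]
ft_force: [6.6, 1.5, -4.1]
width: 0.0002
gripper_force: 3.6
```

The TCP stalled at x=0.4806 while the force rose, so the lever is at its stop. Now I'll release it fully.

Call:
{"fn": "arm_command", "kwargs": {
  "rows": [
    {"jaw": 0, "slide": [4, 1, 0], "turn": 0},
    {"jaw": 0, "slide": [10, 2, 0], "turn": 0},
    {"jaw": 0, "slide": [18, 3, 0], "turn": 0},
    {"jaw": 0, "slide": [27, 4, 0], "turn": 0},
    {"jaw": 0, "slide": [36, 6, 0], "turn": 0},
    {"jaw": 0, "slide": [46, 9, 0], "turn": 0},
    {"jaw": 0, "slide": [56, 12, 0], "turn": 0},
    {"jaw": 0, "slide": [62, 14, 0], "turn": 0}
  ]
}}

```text
time: 8.97
tcp_pos: [0.5404, -0.0007, 0.1379]
ee_rot: [-0.0, 0.589, 0.808, -0.0]
ft_force: [0.2, -0.3, -0.7]
width: -0.0003
gripper_force: 0.0
```

Call:
{"fn": "arm_command", "kwargs": {
  "rows": [
    {"jaw": 0, "slide": [0, 0, 0], "turn": 0},
    {"jaw": 0, "slide": [0, 0, 0], "turn": 0},
    {"jaw": 0, "slide": [0, 0, 0], "turn": 0},
    {"jaw": 0, "slide": [0, 0, 0], "turn": 0},
    {"jaw": 0, "slide": [0, 0, 0], "turn": 0},
    {"jaw": 0, "slide": [0, 0, 0], "turn": 0},
    {"jaw": 0, "slide": [0, 0, 0], "turn": 0},
    {"jaw": 0, "slide": [0, 0, 0], "turn": 0}
  ]
}}

```text
time: 9.63
tcp_pos: [0.5395, -0.001, 0.1384]
ee_rot: [-0.0, 0.589, 0.808, -0.0]
ft_force: [-0.8, -0.4, 0.7]
width: 0.0
gripper_force: 0.0
```

```bash
python3 - <<'E'
from h import *
c=shot('side','side4')
cv2.imwrite('pics/s4.png',cv2.resize(c['color'][150:250,185:285,::-1],None,fx=4,fy=4,interpolation=cv2.INTER_CUBIC))
E
```

```text
(no output)
```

View pics/s4.png

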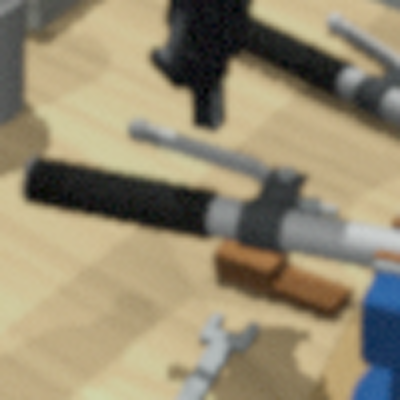

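The ball is back at crop position (136,130), its rest position, and the fingers are clear of it. Now the second push.

Call:
{"fn": "arm_command", "kwargs": {
  "rows": [
    {"jaw": 0, "slide": [-6, -2, 0], "turn": 0},
    {"jaw": 0, "slide": [-14, -5, 0], "turn": 0},
    {"jaw": 0, "slide": [-20, -7, 0], "turn": 0},
    {"jaw": 0, "slide": [-24, -9, 0], "turn": 0},
    {"jaw": 0, "slide": [-28, -10, 0], "turn": 0},
    {"jaw": 0, "slide": [-32, -10, 0], "turn": 0},
    {"jaw": 0, "slide": [-36, -10, 0], "turn": 0},
    {"jaw": 0, "slide": [-40, -11, 0], "turn": 0}
  ]
}}

```text
time: 10.35
tcp_pos: [0.5009, -0.0117, 0.1387]
ee_rot: [0.001, 0.589, 0.808, 0.001]
ft_force: [2.9, 0.9, -0.3]
width: -0.0001
gripper_force: 1.4
```

Call:
{"fn": "arm_command", "kwargs": {
  "rows": [
    {"jaw": 0, "slide": [-4, -1, 0], "turn": 0},
    {"jaw": 0, "slide": [-8, -1, 0], "turn": 0},
    {"jaw": 0, "slide": [-11, -2, 0], "turn": 0},
    {"jaw": 0, "slide": [-14, -2, 0], "turn": 0},
    {"jaw": 0, "slide": [-16, -3, 0], "turn": 0},
    {"jaw": 0, "slide": [-17, -3, 0], "turn": 0},
    {"jaw": 0, "slide": [-17, -3, 0], "turn": 0},
    {"jaw": 0, "slide": [-17, -3, 0], "turn": 0}
  ]
}}

```text
time: 11.02
tcp_pos: [0.4838, -0.015, 0.1386]
ee_rot: [0.001, 0.589, 0.808, 0.001]
ft_force: [5.6, 1.6, 0.6]
width: -0.0001
gripper_force: 2.4
```

Call:
{"fn": "arm_command", "kwargs": {
  "rows": [
    {"jaw": 0, "slide": [-1, 0, 0], "turn": 0},
    {"jaw": 0, "slide": [-2, 0, 0], "turn": 0},
    {"jaw": 0, "slide": [-2, 0, 0], "turn": 0},
    {"jaw": 0, "slide": [-2, 0, 0], "turn": 0},
    {"jaw": 0, "slide": [-2, 0, 0], "turn": 0}
  ]
}}

```text
time: 11.43
tcp_pos: [0.4822, -0.0154, 0.1387]
ee_rot: [0.002, 0.589, 0.808, 0.001]
ft_force: [5.5, 0.4, -1.2]
width: -0.0001
gripper_force: 2.4
```

Call:
{"fn": "arm_command", "kwargs": {
  "rows": [
    {"jaw": 0, "slide": [-1, 0, 0], "turn": 0},
    {"jaw": 0, "slide": [-2, 0, 0], "turn": 0},
    {"jaw": 0, "slide": [-2, 0, 0], "turn": 0},
    {"jaw": 0, "slide": [-2, 0, 0], "turn": 0},
    {"jaw": 0, "slide": [-2, 0, 0], "turn": 0}
  ]
}}

```text
time: 11.85
tcp_pos: [0.4808, -0.0155, 0.1387]
ee_rot: [0.002, 0.589, 0.808, 0.001]
ft_force: [6.5, -0.1, -1.2]
width: -0.0001
gripper_force: 2.7
```

Call:
{"fn": "arm_command", "kwargs": {
  "rows": [
    {"jaw": 0, "slide": [-1, 0, 0], "turn": 0},
    {"jaw": 0, "slide": [-1, 0, 0], "turn": 0},
    {"jaw": 0, "slide": [-1, 0, 0], "turn": 0},
    {"jaw": 0, "slide": [-1, 0, 0], "turn": 0},
    {"jaw": 0, "slide": [-1, 0, 0], "turn": 0}
  ]
}}

```text
time: 12.27
tcp_pos: [0.4807, -0.0154, 0.1389]
ee_rot: [0.003, 0.589, 0.808, 0.001]
ft_force: [7.9, -0.4, -1.9]
width: 0.0001
gripper_force: 3.2
```

```bash
python3 - <<'E'
from h import *
c=shot('side','side5')
cv2.imwrite('pics/s5.png',cv2.resize(c['color'][150:250,185:285,::-1],None,fx=4,fy=4,interpolation=cv2.INTER_CUBIC))
E
```

```text
(no output)
```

View pics/s5.png

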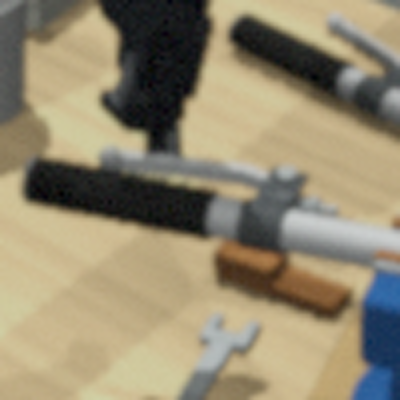

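The ball is at crop position (107,157), matching the predicted stop at (107,159). The push is about 8 N and bystanders in view are unmoved, so I'm handing in.

```bash
python3 -c "
from workcell import order
print(order.close_job())"
```

```text
the job is handed in; nothing more can be done
None
```

I pushed the lever in to its stop, let it spring fully back out, then pushed it in again; the closed fingers are holding it at the stop, short of the grip, with about 8 N, and the job is handed in.

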